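# Put the master ring away in its push-push gauge case

### The job

Put the steel master ring back in its black gauge case: press the orange spot on the shut grey lid until its push-push catch lets go and the lid springs open by itself, then lower the ring gently over the post inside, flat on the orange seat. Swing the lid back down and press it again until the catch holds it shut; feel for the catch's stop and never push on the case or its lid with more than 20 N, and leave the other things on the bench where they are.

Things in the scene. Friction and masses are not known exactly. Their poses are not given: they have to be found in the camera images.
- case: Black gauge case fixed to the bench, 190 x 190 x 71 mm high, walls 8 mm (back wall 54 mm high); origin under it: outer x -98 to +92, y -95 to +95 mm. z up, +x to the hinge at the back, -x to the front. Free space inside: x -46 to +84, y -87 to +87 mm; in front of that the latch block. A grey lid is inset between the walls.
- latch_block (a point): Middle of the slot in the top of the small grey latch block inside the case's front wall: 36 mm wide (y), 40 mm long (x), top 47 mm above the bench; case frame x = -68, y = 0. A steel tongue hanging 35 mm under the lid, 143 mm from the hinge, enters it; on the open lid it sticks out towards the front.
- post (a point): Foot of the upright aluminium post inside the case (hidden while the lid is shut): centre of the top face of the orange seat, 60 mm across, at case frame x = -5, y = 0, z = 12 mm. The post is 18 mm across with a tapered head, 26 mm tall from here. The put-away ring has its underside centre at this point.
- lid (a joint): Lid angle, rad: 0 = shut, held by the catch, flush with the rim; 1.8 = fully open, past upright; negative = pushed in. A spring drives it open in about 2 s (2 to 4 N holds it down at the spot). Push-push catch: a shut lid pressed to the stop and let go is freed and springs open; a lid brought down from open to the stop and let go is held near 0.
- press_spot (a point): Centre of the orange spot, 26 mm across, on the lid's outer face, 130 mm from the hinge axis, 30 mm from the free edge; moves with the lid. z: the lid's outward normal, x towards the hinge. Pressed here, the catch's solid stop is met 8 to 16 mm below flush, different in every case; stopping short of it may do nothing. Over 20 N harms the catch.
- lid_hinge (a point): Middle of the lid's hinge axis (along the case's y), case frame x = 75, y = 0, z = 68 mm. The lid is a plate 160 mm long from this axis to its free edge, 162 mm wide, 6 mm thick: its outer face lies 3 mm outside the axis.
- ring: Plain steel master ring (the only ring with a bore), lying flat on the bench: 44 mm outside, 22 mm bore, 24 mm high, 0.2 kg; origin at the centre of its underside, z up.
- bush: Bystander: brass flanged bush, flange 48 mm across, 34 mm high; origin at the centre of its underside.
- setmaster: Bystander: blue setting cylinder with a knob, 38 mm across, 56 mm high; origin at the centre of its underside.
- carrier: Bystander: flat aluminium brake-disc carrier, 170 mm across, 6 mm thick.
- caliper: Bystander: digital caliper lying flat, 200 mm long.
- marker: Bystander: blue marker, 130 mm long.
- micrometer: Bystander: black and silver micrometer, about 130 mm long.
There are look-alikes about, which are no part of the job. Several things have the shape of the ring; the one meant has the colours described above.

How it is judged:
By the outcome, as a careful person would: the job done as asked, in the order asked, and still so for the second after the job is handed in, with the robot touching nothing.
It also fails if it takes over 72 s, if anything falls off the work surface, if the arm or the gripper's body presses on something with over 40 N, if the wrist force passes 120 N, or if a joint passes its speed limit or range.

### The arm

A 7-joint arm with a two-finger parallel gripper is mounted at the origin on the work surface. World frame = base frame: x ahead of the robot, y to its left, z up, the work surface at z = 0. Lengths are in mm, angles in degrees, forces in N, time in s.
With the tool pointing down it reaches from about 375 to 925 mm from the base axis. Payload 3.1 kg.
Tool frame: the origin (TCP) lies between the finger pads; the fingertips stand 11 mm ahead of it and the grasp point (between the pads) lies 8 mm behind it; z points along the fingers, y is the direction in which the jaws open and shut (so a half turn about z gives the same grasp; the last joint's range is limited). The gripper opens to 85 mm and grips with 20 to 120 N. Pads are 22 mm wide; open, the fingers measure 114 mm over their backs; the gripper's body (76 mm by 85 mm) begins 54 mm behind the grasp point. The pads swing forward as they close: fully open they stand 13 mm farther back than shut.
Start: joints at [-81.005, 21.939, 2.515, 91.553, -1.026, 66.532, -2.859], TCP at [163.811, 629.022, 242.269] pointing down, gripper open.
Joint ranges: [-149.38, 149.38], [-23.57, 123.04], [-84.95, 90], [0, 143.3], [-89.99, 269.99], [3.08, 112.72], [-163.45, 163.45]. Speed limits (degrees/s): [159.86, 159.86, 180, 180, 180, 180, 180].

### API

Orientations are given as [roll, pitch, yaw] about the fixed x, y, z axes, in that order (R = Rz(yaw) Ry(pitch) Rx(roll)).
In Python, from cell import robot, cams, sign_off gives the robot as it stands.
- The arm moves only by the shell command python3 -m handwheel 'ROWS' [FORCE]. ROWS is JSON, one flat list of numbers, 7 for each row, row after row: the shift along the tool's x, y, z in m, then the turn, a rotation vector about the tool's x, y, z in rad, then the finger opening in m, from 0 to 0.0854. In form: [tx, ty, tz, wx, wy, wz, fingers, tx, ty, tz, wx, wy, wz, fingers, ...]. A call has 1 to 12 rows; each row shifts and turns the commanded pose from where the row before left it, along the tool's axes as they then stand; what a row does not reach is not made up. A row lasts 1/12 s, in which the tool goes at most 41.7 mm and 7.16 degrees, less where a joint would pass 70% of its speed; a pose out of reach is approached as far as the arm can. A call is refused whole if a number of a shift passes 0.0417 or a number of a turn 0.125, either way. A call with a gripper value outside its range is refused whole. The fingers move at their own pace and stop on an object; FORCE is the grip in N (left out, the last holds). Time passes only in rows, so rows that do not move let the fingers close. It gives the time, the measured TCP pose, the force and the opening at its end, in the units of the state.
- robot.observe(): the state, without advancing time (a new reading comes with each control period).
- cams.read_camera(name): name is "side" or "top"; returns a dict with "img" (384x512x3 uint8, blue, green, red), "fov_y" (degrees; the focal length in pixels is half the picture's height over the tangent of half this angle, whatever the lens; pixels are square), "cx", "cy" (the principal point, pixels), "dist_coeffs" ([k1, k2, p1, p2, k3] as OpenCV has them; the pictures are not rectified), "extrinsics" (4x4, takes a point from camera to world coordinates). Camera axes: x right, y down, z forward; pixel columns grow to the right and rows downward; lengths in mm; the calibration is good to about 2 mm. A picture is of the moment at which its call begins. There is no depth.
- sign_off(): hands the job in, once; it reports no verdict.
Trained networks look in the newest picture that a camera, given by its name, has taken for a name from the list of things; names that differ only in an ending like _2 or _b are one class to them, and where a whole thing is asked for, a point or a joint stands for the part that bears it (a point fixed in the world has none). Each returns a list of dicts, best first, with "score" (0 to 1); they miss things now and then, are a little off and sometimes report something else, mostly with a low value. They report only what shows in the picture. A call takes as long as a camera call. They do not tell look-alikes from the thing itself.
- cams.look_for(camera, name): "bbox" ([centre column, centre row, width, height] in pixels, round what is visible of it).
- cams.regions_of(camera, name): "pixels" (384x512 bool, what is visible of it) and "bbox" ([centre column, centre row, width, height] in pixels, round what is visible of it).
The state is a dict: "clock": time; "joint_pos": joint angles; "qd": joint speeds; "joint_torque": joint torques, N m; "tool_pos": TCP position; "tcp_rot": TCP orientation; "ft_force": force on the tool from outside, world axes, zero at the start; "wrist_torque": the same for the moment, N m; "finger_gap": opening from 0.0 (shut) to 1.0 (fully open).
Only numpy, scipy, OpenCV 4.12 (cv2) and the standard library are available. Lean on these libraries where they do the work, as an engineer would, in place of code of your own. Each camera call takes 0.05 s, during which the arm holds its last target. There are 200 camera calls.

## Working session

There is one attempt and no reset: what is moved stays moved. The work goes in short steps, Python scripts to look and compute and a shell command to move; the robot and the scene stay as the last step left them, time stands still between calls to the robot, and variables do not carry over. Pictures are saved under pics/ and viewed, about 8 in all and at most 12, crops included, and the job is handed in when it is done.

```bash
ls; mkdir -p pics; cat > h.py <<'E'
import numpy as np, cv2
from cell import robot, cams
def cam(n):
    c=cams.read_camera(n); h=c["img"].shape[0]
    f=h/2/np.tan(np.radians(c["fov_y"])/2)
    K=np.array([[f,0,c["cx"]],[0,f,c["cy"]],[0,0,1]]); return c,K,np.array(c["dist_coeffs"],float),np.array(c["extrinsics"],float)
def ray(K,D,E,uv):
    p=cv2.undistortPoints(np.array([[uv]],float),K,D)[0,0]
    d=E[:3,:3]@np.array([p[0],p[1],1]); return E[:3,3],d/np.linalg.norm(d)
def onz(K,D,E,uv,z):
    o,d=ray(K,D,E,uv); return o+d*(z-o[2])/d[2]
def proj(K,D,E,P):
    T=np.linalg.inv(E); P=np.atleast_2d(np.array(P,float))
    return cv2.projectPoints(P,cv2.Rodrigues(T[:3,:3])[0],T[:3,3],K,D)[0][:,0]
E
python3 - <<'E'
from h import *
for n in("top","side"):
    c,K,D,E=cam(n); cv2.imwrite(f"pics/{n}0.png",cv2.resize(c["img"],None,fx=1.5,fy=1.5))
    print(n,K[0,0],D,E.round(2).tolist())
    for t in("case","ring","press_spot","lid","bush","setmaster"):
        for r in cams.look_for(n,t)[:4]: print(t,np.round(r["bbox"],1),round(r["score"],2))
print(robot.observe())
E
```

```text
pics
top 478.75454585975604 [-0.10832907  0.          0.          0.          0.        ] [[-0.05, -0.97, 0.24, 153.63], [-1.0, 0.05, -0.01, -22.93], [-0.01, -0.24, -0.97, 1607.23], [0.0, 0.0, 0.0, 1.0]]
ring [315.6 201.8  10.9  11.8] 0.66
ring [288.6 240.   11.9  14. ] 0.65
ring [289.5 216.1  14.3  11.2] 0.49
press_spot [215.7 187.3  54.8  57. ] 0.83
lid [212.8 187.2  60.3  58.3] 0.86
setmaster [395.8 219.8  49.7  50.4] 0.62
setmaster [340.6 211.2  19.6  12.4] 0.46
side 419.79931498464236 [-0.11691688  0.          0.          0.          0.        ] [[0.84, -0.36, 0.41, -26.51], [-0.54, -0.56, 0.63, -883.35], [0.0, -0.75, -0.66, 947.2], [0.0, 0.0, 0.0, 1.0]]
case [227.7 172.1  78.9  66.1] 0.62
ring [215.6 239.4  17.7  16. ] 0.7
ring [272.6 244.3  14.5  14.2] 0.58
ring [241.4 228.7  16.6  17.2] 0.48
press_spot [229.5 164.4  63.8  39.7] 0.87
lid [228.2 165.3  64.   39.3] 0.66
bush [296.6 233.1  19.1  14.9] 0.5
setmaster [278.9 264.1  10.9  18.9] 0.6
setmaster [312.4 323.9  68.4  62.4] 0.27
{'clock': 0.7, 'joint_pos': array([-81.00411115,  21.93454328,   2.51734092,  91.55184227,
        -1.02596432,  66.52972648,  -2.86020986]), 'qd': array([-0.03813204, -0.10181275,  0.00678841,  0.15050611,  0.05014454,
       -0.16576953,  0.04878101]), 'joint_torque': array([ 5.18490799e-05, -4.33283758e+01,  1.02292545e+00, -2.49849826e+01,
        1.05762007e-02,  1.73175566e-03, -5.14160277e-06]), 'tool_pos': array([163.84286988, 629.04097405, 242.32382343]), 'tcp_rot': array([ 1.79993662e+02, -1.35357471e-03,  1.65400032e+02]), 'ft_force': array([-0.3508284 ,  0.14681886, -0.41260841]), 'wrist_torque': array([ 0.04973168,  0.01839494, -0.05502394]), 'finger_gap': 0.9991248960633484}
```

```bash
python3 - <<'E'
import cv2,numpy as np
t=cv2.imread("pics/top0.png");t=cv2.resize(t,(512,384));s=cv2.resize(cv2.imread("pics/side0.png"),(512,384))
a=cv2.resize(t[130:290,165:435],None,fx=2.96,fy=2.96,interpolation=cv2.INTER_CUBIC)
b=cv2.resize(s[110:310,130:400],None,fx=2.96,fy=2.96,interpolation=cv2.INTER_CUBIC)
cv2.imwrite("pics/a.png",a);cv2.imwrite("pics/b.png",b)
E
```

```text
(no output)
```

View pics/a.png

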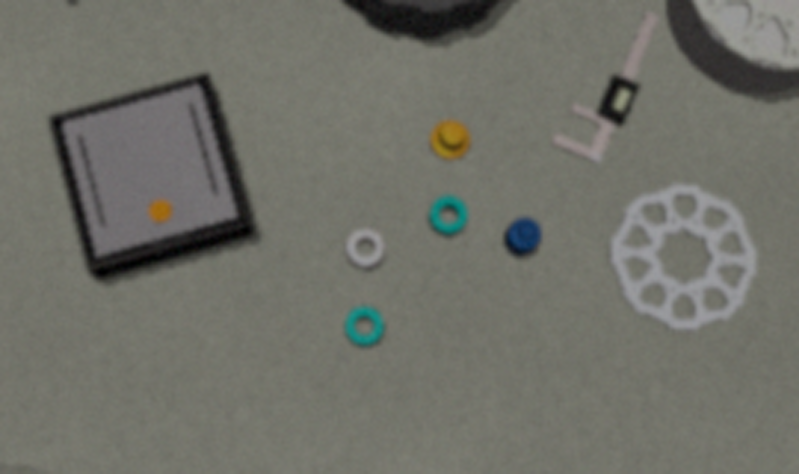

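View pics/b.png

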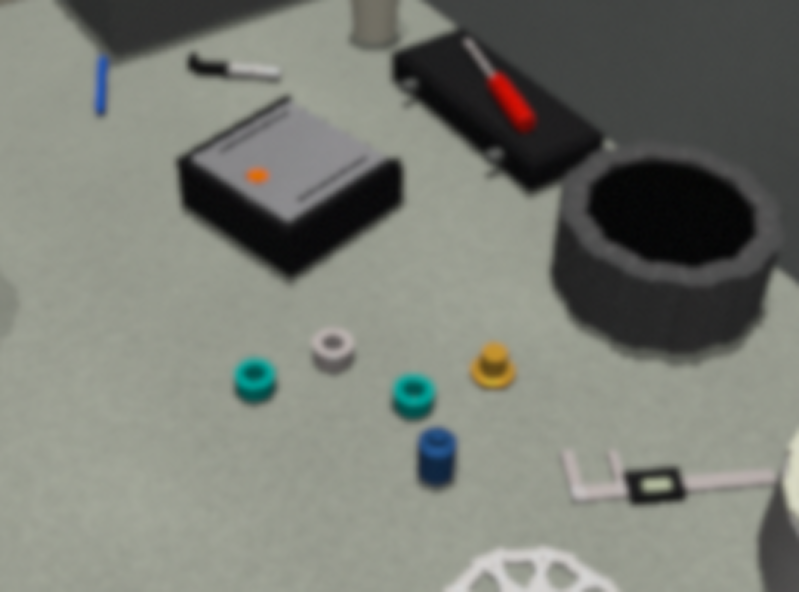

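```bash
cat > m.py <<'E'
from h import *
from scipy.optimize import minimize
from scipy.spatial.transform import Rotation as R
C={n:cam(n) for n in("top","side")}
def tri(uvs):
    A=np.zeros((3,3));b=np.zeros(3)
    for n,uv in uvs.items():
        o,d=ray(*C[n][1:],uv);M=np.eye(3)-np.outer(d,d);A+=M;b+=M@o
    return np.linalg.solve(A,b)
spot={};mask={}
for n in C:
    img=C[n][0]["img"]; hsv=cv2.cvtColor(img,cv2.COLOR_BGR2HSV)
    bb={"top":(180,150,255,230),"side":(185,135,275,210)}[n]
    roi=np.zeros((384,512),bool);roi[bb[1]:bb[3],bb[0]:bb[2]]=1
    w=roi*np.clip((img[...,2].astype(float)-img[...,0])-40,0,None)
    v,u=np.nonzero(w);spot[n]=(np.average(u,weights=w[v,u]),np.average(v,weights=w[v,u]))
    g=((hsv[...,2]<60)&roi).astype(np.uint8)
    k,l,st,_=cv2.connectedComponentsWithStats(g);i=1+np.argmax(st[1:,4])
    hull=cv2.convexHull(np.argwhere(l==i)[:,::-1].astype(np.int32));m=np.zeros((384,512),np.uint8);cv2.fillConvexPoly(m,hull,1);mask[n]=m
S=tri(spot);print("spot",spot,S.round(1),[onz(*C[n][1:],spot[n],71).round(1) for n in C])
box=np.array([[x,y,z] for x in(-98,92) for y in(-95,95) for z in(0,71)],float)
box[(box[:,0]>0)&(box[:,2]>0),2]=71
def cost(p):
    y=p[2];Rz=np.array([[np.cos(y),-np.sin(y),0],[np.sin(y),np.cos(y),0],[0,0,1]]);tot=0
    for n in C:
        q=proj(*C[n][1:],box@Rz.T+[p[0],p[1],0])
        m=np.zeros((384*4,512*4),np.uint8);cv2.fillConvexPoly(m,cv2.convexHull(np.round((q+.5)*4).astype(np.int32)),1)
        a=cv2.resize(m.astype(np.float32),(512,384),interpolation=cv2.INTER_AREA)
        tot+=np.abs(a-mask[n]).sum()
    return tot
best=min((minimize(cost,[S[0]+55*np.cos(y),S[1]+55*np.sin(y),y],method="Nelder-Mead",options=dict(initial_simplex=np.array([[0,0,0],[8,0,0],[0,8,0],[0,0,.1]])+[S[0]+55*np.cos(y),S[1]+55*np.sin(y),y])) for y in(0,.2,.35,-.2)),key=lambda r:r.fun)
print("case",best.x[:2].round(1),np.degrees(best.x[2]),best.fun,[int(m.sum()) for m in mask.values()])
y=best.x[2];print("case from spot",S[0]+55*np.cos(y),S[1]+55*np.sin(y))
for n,(u,v) in {"top":(288.5,214),"side":(242,228.5)}.items():
    r=min(cams.regions_of(n,"ring"),key=lambda r:np.hypot(r["bbox"][0]-u,r["bbox"][1]-v))
    print(n,r["bbox"],onz(*C[n][1:],r["bbox"][:2],12).round(1))
E
python3 m.py
```

```text
spot {'top': (np.float64(218.70765186915887), np.float64(200.76869158878506)), 'side': (np.float64(216.54646153846153), np.float64(168.84615384615384))} [492.7 102.   68. ] [array([493.9, 101.1,  71. ]), array([488.8,  98.8,  71. ])]
case [542.2 111.2] 13.626263630093058 1118.0625 [3376, 2130]
case from spot 546.1055743757294 114.9161470188528
top [288.6, 214.5, 13.5, 15.8] [ 446.8 -129.1   12. ]
side [242.4, 227.8, 15.9, 15.4] [ 445.5 -130.2   12. ]
```

The top view shows the case at upper left with its front towards the robot and the orange spot near crop (160,211). The steel ring is at crop (365,248), with teal look-alikes at (365,327) and (449,215). The side view agrees. I'm moving above the spot now.

```bash
python3 -m handwheel '[-0.019,-0.018,0.0025,0,0,0,0,-0.019,-0.018,0.0025,0,0,0,0,-0.019,-0.018,0.0025,0,0,0,0,-0.019,-0.018,0.0025,0,0,0,0,-0.019,-0.018,0.0025,0,0,0,0,-0.019,-0.018,0.0025,0,0,0,0,-0.019,-0.018,0.0025,0,0,0,0,-0.019,-0.018,0.0025,0,0,0,0,-0.019,-0.018,0.0025,0,0,0,0,-0.019,-0.018,0.0025,0,0,0,0,-0.019,-0.018,0.0025,0,0,0,0,-0.019,-0.018,0.0025,0,0,0,0]' 30
python3 -m handwheel '[-0.019,-0.018,0.0025,0,0,0,0,-0.019,-0.018,0.0025,0,0,0,0,-0.019,-0.018,0.0025,0,0,0,0,-0.019,-0.018,0.0025,0,0,0,0,-0.019,-0.018,0.0025,0,0,0,0,-0.019,-0.018,0.0025,0,0,0,0,-0.019,-0.018,0.0025,0,0,0,0,-0.019,-0.018,0.0025,0,0,0,0,-0.019,-0.018,0.0025,0,0,0,0,-0.019,-0.018,0.0025,0,0,0,0,-0.019,-0.018,0.0025,0,0,0,0,-0.019,-0.018,0.0025,0,0,0,0]'
python3 -m handwheel '[0,0,0,0,0,-0.045,0,0,0,0,0,0,-0.045,0,0,0,0,0,0,-0.045,0,0,0,0,0,0,-0.045,0,0,0,0,0,0,-0.045,0,0,0,0,0,0,-0.045,0,0,0,0,0,0,-0.045,0,0,0,0,0,0,-0.045,0,0,0,0,0,0,-0.045,0,0,0,0,0,0,-0.045,0,0,0,0,0,0,-0.045,0,0,0,0,0,0,0,0]'
```

```text
clock: 1.9
tool_pos: [330.6, 361.5, 212.5]
tcp_rot: [180.0, 0.0, 165.4]
ft_force: [0.9, 1.2, 0.0]
finger_gap: -0.002
clock: 2.9
tool_pos: [496.9, 95.0, 182.5]
tcp_rot: [180.0, 0.0, 165.4]
ft_force: [-0.1, 0.8, -0.6]
finger_gap: 0.003
clock: 3.9
tool_pos: [496.4, 96.1, 182.5]
tcp_rot: [180.0, 0.0, -166.2]
ft_force: [-0.6, 0.3, 0.2]
finger_gap: 0.006
```

```bash
python3 -m handwheel '[0.0013,0.003,0.008,0,0,0,0,0.0013,0.0033,0.008,0,0,0,0,0,0,0.01,0,0,0,0,0,0,0.01,0,0,0,0,0,0,0.01,0,0,0,0,0,0,0.01,0,0,0,0,0,0,0.01,0,0,0,0,0,0,0.01,0,0,0,0,0,0,0.008,0,0,0,0,0,0,0.006,0,0,0,0]'
python3 -m handwheel '[0,0,0.0015,0,0,0,0,0,0,0.0015,0,0,0,0,0,0,0,0,0,0,0]'
python3 -m handwheel '[0,0,0.0015,0,0,0,0,0,0,0.0015,0,0,0,0,0,0,0,0,0,0,0]'
python3 -m handwheel '[0,0,0.0015,0,0,0,0,0,0,0.0015,0,0,0,0,0,0,0,0,0,0,0]'
```

```text
clock: 4.73
tool_pos: [491.7, 101.3, 90.9]
tcp_rot: [-180.0, -0.1, -166.2]
ft_force: [-0.6, 0.1, 0.2]
finger_gap: 0.002
clock: 4.98
tool_pos: [492.4, 101.5, 89.3]
tcp_rot: [-180.0, 0.0, -166.2]
ft_force: [0.7, -1.0, 0.3]
finger_gap: -0.002
clock: 5.23
tool_pos: [492.3, 101.6, 86.4]
tcp_rot: [180.0, 0.0, -166.2]
ft_force: [0.2, -0.1, 0.0]
finger_gap: -0.003
clock: 5.48
tool_pos: [492.0, 101.5, 83.1]
tcp_rot: [180.0, -0.0, -166.2]
ft_force: [0.5, -0.8, 0.4]
finger_gap: 0.001
```

```bash
for i in 1; do python3 -m handwheel '[0,0,0.0015,0,0,0,0,0,0,0.0015,0,0,0,0,0,0,0,0,0,0,0]'; done; python3 -m handwheel '[0,0,0.0015,0,0,0,0,0,0,0.0015,0,0,0,0,0,0,0,0,0,0,0]'
```

```text
clock: 5.73
tool_pos: [492.2, 101.6, 80.2]
tcp_rot: [180.0, -0.0, -166.2]
ft_force: [-0.6, -0.1, 3.1]
finger_gap: -0.004
clock: 5.98
tool_pos: [492.2, 101.6, 77.1]
tcp_rot: [-180.0, 0.0, -166.2]
ft_force: [-0.4, -0.1, 3.3]
finger_gap: 0.002
```

```bash
python3 -m handwheel '[0,0,0.001,0,0,0,0,0,0,0.001,0,0,0,0,0,0,0,0,0,0,0]';
```

```text
clock: 6.23
tool_pos: [492.3, 101.6, 75.1]
tcp_rot: [-180.0, 0.0, -166.2]
ft_force: [-0.7, 0.1, 2.9]
finger_gap: -0.001
```

```bash
cat > ok.py <<'E'
import sys
from cell import robot
s=robot.observe();f=s["ft_force"][2];print("F",round(f,1),"z",round(s["tool_pos"][2],1));sys.exit(0 if abs(f)<float(sys.argv[1]) else 1)
E
python3 -m handwheel '[0,0,0.0007,0,0,0,0,0,0,0,0,0,0,0]' && python3 ok.py 5.5 &&
python3 -m handwheel '[0,0,0.0007,0,0,0,0,0,0,0,0,0,0,0]' >/dev/null && python3 ok.py 5.5 &&
python3 -m handwheel '[0,0,0.0007,0,0,0,0,0,0,0,0,0,0,0]' >/dev/null && python3 ok.py 5.5 &&
python3 -m handwheel '[0,0,0.0007,0,0,0,0,0,0,0,0,0,0,0]' >/dev/null && python3 ok.py 5.5 &&
python3 -m handwheel '[0,0,0.0007,0,0,0,0,0,0,0,0,0,0,0]' >/dev/null && python3 ok.py 5.5 &&
python3 -m handwheel '[0,0,0.0007,0,0,0,0,0,0,0,0,0,0,0]' >/dev/null && python3 ok.py 5.5 &&
python3 -m handwheel '[0,0,0.0007,0,0,0,0,0,0,0,0,0,0,0]' >/dev/null && python3 ok.py 5.5 &&
python3 -m handwheel '[0,0,0.0007,0,0,0,0,0,0,0,0,0,0,0]' >/dev/null && python3 ok.py 5.5 &&
python3 -m handwheel '[0,0,0.0007,0,0,0,0,0,0,0,0,0,0,0]' >/dev/null && python3 ok.py 5.5 &&
python3 -m handwheel '[0,0,0.0007,0,0,0,0,0,0,0,0,0,0,0]' >/dev/null && python3 ok.py 5.5
```

```text
clock: 6.4
tool_pos: [492.3, 101.6, 74.5]
tcp_rot: [-180.0, 0.0, -166.2]
ft_force: [-0.7, -0.1, 2.3]
finger_gap: 0.002
F 2.3 z 74.5
F 2.5 z 73.8
F 2.9 z 73.1
F 3.6 z 72.5
F 2.8 z 71.8
F 3.4 z 71.1
F 3.3 z 70.4
F 3.3 z 69.7
F 3.0 z 69.0
F 3.8 z 68.3
```

```bash
python3 -m handwheel '[0,0,0.0007,0,0,0,0,0,0,0,0,0,0,0]' >/dev/null && python3 ok.py 5.5 &&
python3 -m handwheel '[0,0,0.0007,0,0,0,0,0,0,0,0,0,0,0]' >/dev/null && python3 ok.py 5.5 &&
python3 -m handwheel '[0,0,0.0007,0,0,0,0,0,0,0,0,0,0,0]' >/dev/null && python3 ok.py 5.5 &&
python3 -m handwheel '[0,0,0.0007,0,0,0,0,0,0,0,0,0,0,0]' >/dev/null && python3 ok.py 5.5 &&
python3 -m handwheel '[0,0,0.0007,0,0,0,0,0,0,0,0,0,0,0]' >/dev/null && python3 ok.py 5.5 &&
python3 -m handwheel '[0,0,0.0007,0,0,0,0,0,0,0,0,0,0,0]' >/dev/null && python3 ok.py 5.5 &&
python3 -m handwheel '[0,0,0.0007,0,0,0,0,0,0,0,0,0,0,0]' >/dev/null && python3 ok.py 5.5
```

```text
F 4.8 z 67.8
F 6.7 z 67.5
```

```bash
python3 -m handwheel '[0,0,0.0007,0,0,0,0,0,0,0,0,0,0,0]' >/dev/null && python3 ok.py 9.5 &&
python3 -m handwheel '[0,0,0.0007,0,0,0,0,0,0,0,0,0,0,0]' >/dev/null && python3 ok.py 9.5
```

```text
F 9.2 z 67.2
F 13.0 z 66.9
```

```bash
python3 -m handwheel '[0,0,-0.01,0,0,0,0,0.003,0,-0.03,0,0,0,0,0.005,0,-0.035,0,0,0,0,0.005,0,-0.035,0,0,0,0,0.005,0,-0.035,0,0,0,0,0.002,0,-0.02,0,0,0,0]'
python3 -m handwheel '[0.0066,-0.0178,0,0,0,0,0.066,0.0066,-0.0178,0,0,0,0,0.066,0.0066,-0.0178,0,0,0,0,0.066,0.0066,-0.0178,0,0,0,0,0.066,0.0066,-0.0178,0,0,0,0,0.066,0.0066,-0.0178,0,0,0,0,0.066,0.0066,-0.0178,0,0,0,0,0.066,0.0066,-0.0178,0,0,0,0,0.066,0.0066,-0.0178,0,0,0,0,0.066,0.0066,-0.0178,0,0,0,0,0.066,0.0066,-0.0178,0,0,0,0,0.066,0.0066,-0.0178,0,0,0,0,0.066]'
python3 - <<'E'
from h import *
for n in("top","side"):
    c,K,D,E=cam(n); img=c["img"]; a=img[130:290,165:435] if n=="top" else img[90:290,130:400]
    cv2.imwrite(f"pics/{n}1.png",cv2.resize(a,None,fx=2.96,fy=2.96,interpolation=cv2.INTER_CUBIC))
    for r in cams.regions_of(n,"ring")[:4]: print(n,np.round(r["bbox"],1),round(r["score"],2),onz(K,D,E,r["bbox"][:2],12).round(1))
E
```

```text
clock: 9.07
tool_pos: [472.9, 96.4, 233.5]
tcp_rot: [180.0, 0.1, -166.3]
ft_force: [0.1, 0.4, 0.8]
finger_gap: -0.003
clock: 10.07
tool_pos: [445.1, -130.3, 229.6]
tcp_rot: [179.9, -0.1, -166.2]
ft_force: [1.0, 0.1, -1.1]
finger_gap: 0.77
top [318.1 203.7   6.7  10.3] 0.65 [ 478.7 -232.    12. ]
side [241.2 228.9  15.8  18.5] 0.61 [ 439.9 -132.2   12. ]
side [217.8 241.   17.7  14.8] 0.61 [ 355.1 -136.2   12. ]
side [228.9 160.2  76.9  89.1] 0.51 [587.  184.7  12. ]
side [272.4 244.3  13.   13.3] 0.45 [ 483.8 -234.9   12. ]
```

View pics/top1.png

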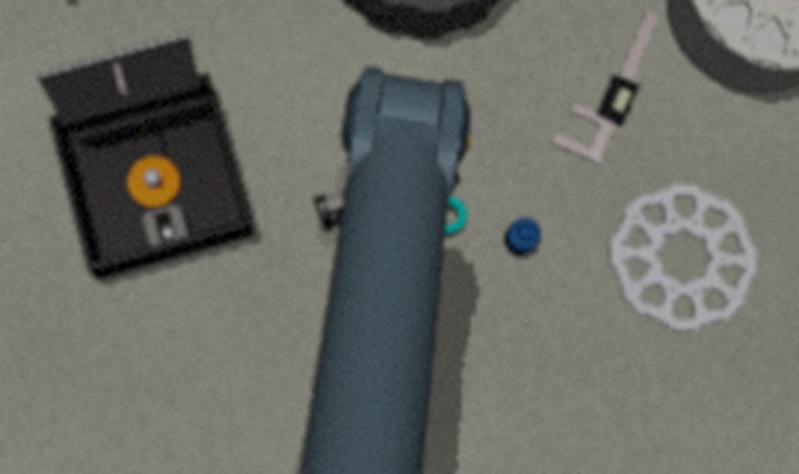

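View pics/side1.png

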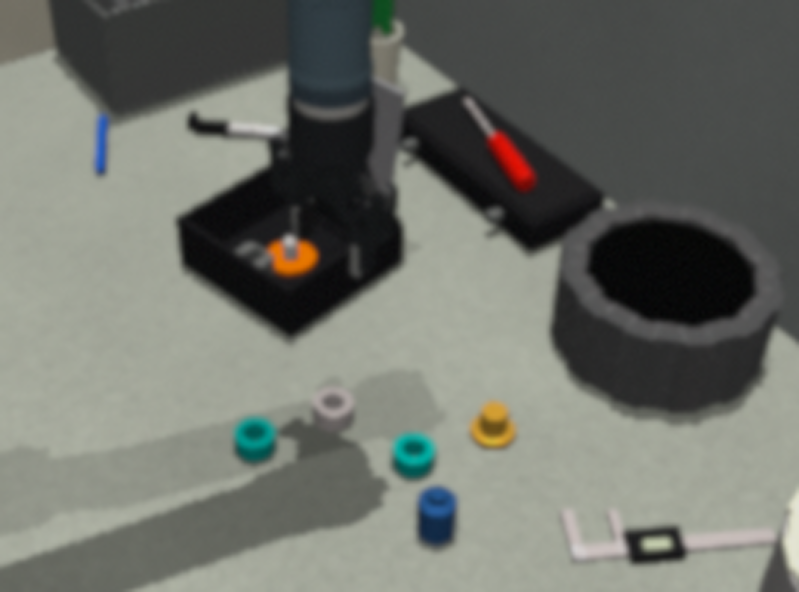

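The lid stands open. The seat and post show at crop (153,180) in the top view, the latch block in front of them, and the ring is untouched under the arm. Next I'll measure the seat and grasp the ring.

```bash
cat > seat.py <<'E'
from h import *
def go(views=("top","side")):
    for n in views:
        c,K,D,E=cam(n); img=c["img"].astype(float)
        bb={"top":(180,140,255,225),"side":(185,130,275,215)}[n]
        m=np.zeros((384,512),bool); s=(slice(bb[1],bb[3]),slice(bb[0],bb[2]))
        m[s]=(img[...,2]-img[...,0])[s]>60
        h=cv2.convexHull(np.argwhere(m)[:,::-1].astype(np.float32))[:,0]
        e=cv2.fitEllipse(h); print(n,m.sum(),np.round(e[0],1),np.round(e[1],1),onz(K,D,E,e[0],12).round(1))
if __name__=="__main__": go()
E
python3 seat.py
python3 -m handwheel '[-0.001,0,0.02,0,0,0,0.066,0,0,0.02,0,0,0,0.066,0,0,0.02,0,0,0,0.066,0,0,0.02,0,0,0,0.066,0,0,0.02,0,0,0,0.066,0,0,0.02,0,0,0,0.066,0,0,0.02,0,0,0,0.066,0,0,0.02,0,0,0,0.066,0,0,0.016,0,0,0,0.066,0,0,0.01,0,0,0,0.066,0,0,0.006,0,0,0,0.066,0,0,0,0,0,0,0.066]' 40
python3 -m handwheel '[0,0,0.006,0,0,0,0.066,0,0,0.006,0,0,0,0.066,0,0,0.006,0,0,0,0.066,0,0,0.003,0,0,0,0.066,0,0,0,0,0,0,0.066,0,0,0,0,0,0,0.066]'
```

```text
top 227 [216.4 190.8] [17.3 18. ] [542.3 112.6  12. ]
side 155 [228.1 176.1] [13.6 17.5] [537.2 107.1  12. ]
clock: 11.37
tool_pos: [447.0, -128.3, 37.4]
tcp_rot: [179.9, -0.1, -166.2]
ft_force: [-0.3, -0.1, 0.3]
finger_gap: 0.774
clock: 11.87
tool_pos: [447.5, -129.4, 17.4]
tcp_rot: [180.0, -0.0, -166.2]
ft_force: [0.1, 0.3, 0.2]
finger_gap: 0.77
```

```bash
python3 -m handwheel '[0,0,0.0045,0,0,0,0.066,0,0,0,0,0,0,0.035,0,0,0,0,0,0,0.035,0,0,0,0,0,0,0.035,0,0,0,0,0,0,0.035,0,0,0,0,0,0,0.035,0,0,0,0,0,0,0.035,0,0,0,0,0,0,0.035]' 40
python3 -m handwheel '[0,0,-0.005,0,0,0,0.035,0,0,-0.01,0,0,0,0.035,0,0,-0.01,0,0,0,0.035,0,0,0,0,0,0,0.035]'
```

```text
clock: 12.53
tool_pos: [447.8, -129.3, 13.1]
tcp_rot: [-180.0, 0.0, -166.2]
ft_force: [-0.1, 0.2, 1.8]
finger_gap: 0.49
clock: 12.87
tool_pos: [449.2, -129.7, 40.0]
tcp_rot: [-179.9, 0.2, -166.2]
ft_force: [1.2, -0.8, -2.0]
finger_gap: 0.494
```

```bash
python3 -m handwheel '[0,0,-0.02,0,0,0,0.035,0,0,-0.025,0,0,0,0.035,0,0,-0.025,0,0,0,0.035,0,0,-0.015,0,0,0,0.035,-0.01,0.014,0,0,0,0,0.035,-0.013,0.018,0,0,0,0,0.035,-0.013,0.018,0,0,0,0,0.035,-0.013,0.018,0,0,0,0,0.035,-0.013,0.018,0,0,0,0,0.035,-0.013,0.018,0,0,0,0,0.035,-0.013,0.018,0,0,0,0,0.035,-0.013,0.018,0,0,0,0,0.035]'
python3 -m handwheel '[-0.013,0.018,0,0,0,0,0.035,-0.013,0.018,0,0,0,0,0.035,-0.013,0.018,0,0,0,0,0.035,-0.012,0.018,0,0,0,0,0.035,-0.01,0.018,0,0,0,0,0.035,0,0,0,0,0,0,0.035,0,0,0,0,0,0,0.035,0,0,0,0,0,0,0.035]'
python3 - <<'E'
from h import *
for n in("top","side"):
    c,K,D,E=cam(n); img=c["img"]; a=img[140:240,170:270] if n=="top" else img[110:210,180:280]
    cv2.imwrite(f"pics/{n}2.png",cv2.resize(a,None,fx=3.9,fy=5.5 if 0 else 3.9,interpolation=cv2.INTER_CUBIC))
a=np.hstack([cv2.imread("pics/top2.png"),cv2.imread("pics/side2.png")]);cv2.imwrite("pics/c2.png",a)
E
```

```text
clock: 13.87
tool_pos: [512.5, 31.8, 123.2]
tcp_rot: [180.0, 0.0, -166.2]
ft_force: [0.7, 0.4, -1.8]
finger_gap: 0.493
clock: 14.53
tool_pos: [549.8, 131.8, 122.8]
tcp_rot: [-180.0, -0.1, -166.2]
ft_force: [-0.6, -1.4, -1.8]
finger_gap: 0.491
```

View pics/c2.png

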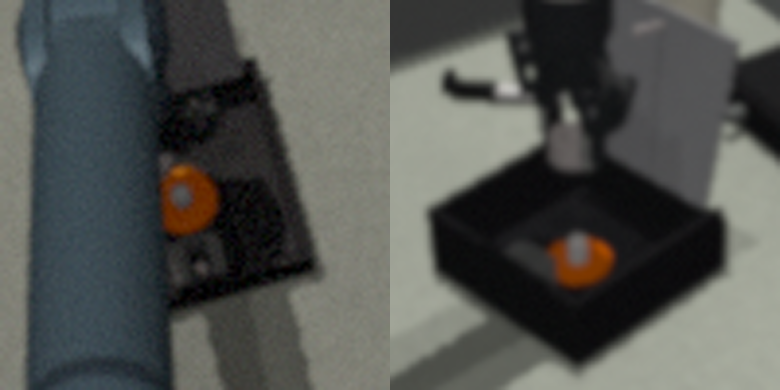

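```bash
cat > chk.py <<'E'
from h import *
import seat
s=robot.observe();p=s["tool_pos"];c,K,D,E=cam("side")
print("tcp",p.round(1))
q=proj(K,D,E,[p+[0,0,z] for z in(-1,-13,11)]);print("pred ring mid/bottom/top",q.round(1).tolist())
for r in cams.regions_of("side","ring")[:3]:
    if np.hypot(*(np.array(r["bbox"][:2])-q[0]))<15: print(np.round(r["bbox"],1),r["score"],onz(K,D,E,r["bbox"][:2],p[2]-1).round(1))
seat.go(("side",))
hull=lambda z:np.array([[p[0]+22*np.cos(a),p[1]+22*np.sin(a),z] for a in np.linspace(0,6.28,40)])
img=c["img"].copy();k=6;u,v=int(q[0][0])-40,int(q[0][1])-25
a=cv2.resize(img[v:v+90,u:u+90],None,fx=k,fy=k,interpolation=cv2.INTER_CUBIC)
f=lambda P:(((proj(K,D,E,P)-[u,v])+.5)*k).astype(np.int32)
cv2.polylines(a,[f(hull(p[2]-13))],1,(0,255,0),1);cv2.polylines(a,[f(hull(p[2]+11))],1,(0,255,0),1)
for r,z,col in((30,12,(255,255,0)),(9,31,(255,0,255))):
    t=np.linspace(0,6.28,40);cv2.polylines(a,[f(np.c_[541.3+r*np.cos(t),112.5+r*np.sin(t),0*t+z])],1,col,1)
cv2.imwrite("pics/chk.png",a)
E
python3 -m handwheel '[0.0022,-0.003,0,0,0,0,0.035,0.0022,-0.003,0,0,0,0,0.035,0.0022,-0.003,0,0,0,0,0.035,0.0022,-0.003,0,0,0,0,0.035,0.0022,-0.003,0,0,0,0,0.035,0.0022,-0.003,0,0,0,0,0.035,0,0,0,0,0,0,0.035,0,0,0,0,0,0,0.035]'
python3 chk.py
```

```text
clock: 15.3
tool_pos: [541.7, 111.7, 123.0]
tcp_rot: [180.0, 0.0, -166.3]
ft_force: [0.0, 0.2, -1.6]
finger_gap: 0.494
tcp [541.7 111.7 123. ]
pred ring mid/bottom/top [[227.7, 149.6], [227.8, 152.5], [227.5, 146.6]]
[225.6 150.6  11.2  12.3] 0.51 [532.9 110.3 122. ]
side 141 [228.1 176.1] [13.4 17.6] [537.2 107.4  12. ]
```

View pics/chk.png

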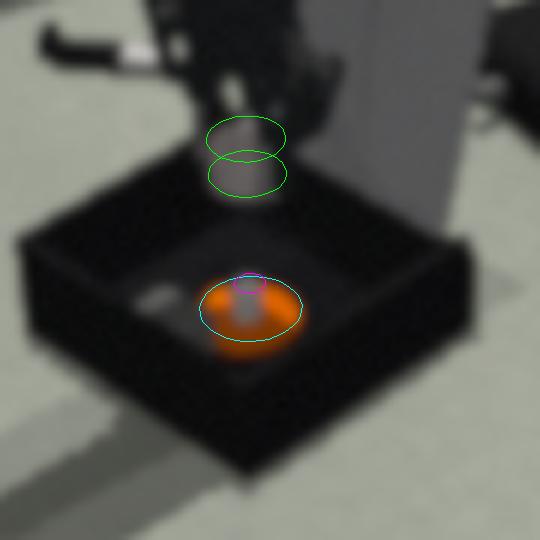

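```bash
python3 -m handwheel '[-0.0008,0.0004,0.004,0,0,0,0.035,-0.0007,0.0003,0.007,0,0,0,0.035,0,0,0.008,0,0,0,0.035,0,0,0.008,0,0,0,0.035,0,0,0.008,0,0,0,0.035,0,0,0.008,0,0,0,0.035,0,0,0.008,0,0,0,0.035,0,0,0.006,0,0,0,0.035,0,0,0.004,0,0,0,0.035,0,0,0.003,0,0,0,0.035,0,0,0,0,0,0,0.035]'
python3 -m handwheel '[0,0,0.0015,0,0,0,0.035,0,0,0.0015,0,0,0,0.035,0,0,0,0,0,0,0.035]' && python3 ok.py 4 &&
python3 -m handwheel '[0,0,0.0015,0,0,0,0.035,0,0,0.0015,0,0,0,0.035,0,0,0,0,0,0,0.035]' && python3 ok.py 4 &&
python3 -m handwheel '[0,0,0.0015,0,0,0,0.035,0,0,0.0015,0,0,0,0.035,0,0,0,0,0,0,0.035]' && python3 ok.py 4 &&
python3 -m handwheel '[0,0,0.0015,0,0,0,0.035,0,0,0.0015,0,0,0,0.035,0,0,0,0,0,0,0.035]' && python3 ok.py 4
```

```text
clock: 16.37
tool_pos: [542.6, 113.0, 58.3]
tcp_rot: [-180.0, -0.1, -166.2]
ft_force: [-0.4, 0.5, -2.8]
finger_gap: 0.49
clock: 16.62
tool_pos: [543.2, 113.1, 56.1]
tcp_rot: [180.0, 0.0, -166.2]
ft_force: [0.0, 0.3, -2.2]
finger_gap: 0.486
F -2.2 z 56.1
clock: 16.87
tool_pos: [542.8, 113.1, 52.8]
tcp_rot: [180.0, -0.0, -166.2]
ft_force: [-0.5, -0.6, -1.3]
finger_gap: 0.488
F -1.3 z 52.8
clock: 17.12
tool_pos: [542.7, 113.0, 49.6]
tcp_rot: [-180.0, -0.0, -166.2]
ft_force: [-0.2, 0.2, -2.0]
finger_gap: 0.491
F -2.0 z 49.6
clock: 17.37
tool_pos: [542.7, 113.0, 47.4]
tcp_rot: [180.0, -0.1, -166.2]
ft_force: [-2.6, -0.1, 2.5]
finger_gap: 0.494
F 2.5 z 47.4
```

```bash
python3 -m handwheel '[0,0,-0.0015,0,0,0,0.035,0.002,0.0005,0,0,0,0,0.035,0,0,0,0,0,0,0.035]'; 
python3 -m handwheel '[0,0,0.001,0,0,0,0.035,0,0,0.001,0,0,0,0.035,0,0,0,0,0,0,0.035]' && python3 ok.py 3 &&
python3 -m handwheel '[0,0,0.001,0,0,0,0.035,0,0,0.001,0,0,0,0.035,0,0,0,0,0,0,0.035]' && python3 ok.py 3 &&
python3 -m handwheel '[0,0,0.001,0,0,0,0.035,0,0,0.001,0,0,0,0.035,0,0,0,0,0,0,0.035]' && python3 ok.py 3
```

```text
clock: 17.62
tool_pos: [540.7, 113.1, 48.3]
tcp_rot: [-180.0, -0.0, -166.2]
ft_force: [1.0, 0.5, -2.2]
finger_gap: 0.491
clock: 17.87
tool_pos: [540.7, 113.1, 46.1]
tcp_rot: [-180.0, -0.0, -166.2]
ft_force: [-0.8, 0.4, -2.2]
finger_gap: 0.491
F -2.2 z 46.1
clock: 18.12
tool_pos: [540.8, 113.0, 44.2]
tcp_rot: [-180.0, -0.0, -166.2]
ft_force: [0.1, -0.5, -2.6]
finger_gap: 0.491
F -2.6 z 44.2
clock: 18.37
tool_pos: [540.8, 113.0, 42.2]
tcp_rot: [-180.0, -0.0, -166.2]
ft_force: [0.7, 0.0, -1.5]
finger_gap: 0.49
F -1.5 z 42.2
```

Free now. Lowering further, watching the force.

```bash

python3 -m handwheel '[0,0,0.0015,0,0,0,0.035,0,0,0.0015,0,0,0,0.035,0,0,0,0,0,0,0.035]' && python3 ok.py 3 &&
python3 -m handwheel '[0,0,0.0015,0,0,0,0.035,0,0,0.0015,0,0,0,0.035,0,0,0,0,0,0,0.035]' && python3 ok.py 3 &&
python3 -m handwheel '[0,0,0.0015,0,0,0,0.035,0,0,0.0015,0,0,0,0.035,0,0,0,0,0,0,0.035]' && python3 ok.py 3 &&
python3 -m handwheel '[0,0,0.0015,0,0,0,0.035,0,0,0.0015,0,0,0,0.035,0,0,0,0,0,0,0.035]' && python3 ok.py 3 &&
python3 -m handwheel '[0,0,0.001,0,0,0,0.035,0,0,0.001,0,0,0,0.035,0,0,0,0,0,0,0.035]' && python3 ok.py 3 
```

```text
clock: 18.62
tool_pos: [540.7, 113.0, 39.1]
tcp_rot: [-180.0, -0.0, -166.2]
ft_force: [-0.2, -0.6, -2.8]
finger_gap: 0.488
F -2.8 z 39.1
clock: 18.87
tool_pos: [540.7, 113.0, 36.1]
tcp_rot: [-180.0, -0.0, -166.2]
ft_force: [-1.3, 0.1, -2.2]
finger_gap: 0.493
F -2.2 z 36.1
clock: 19.12
tool_pos: [540.7, 113.0, 33.1]
tcp_rot: [-180.0, -0.0, -166.2]
ft_force: [-0.2, 0.3, -3.5]
finger_gap: 0.487
F -3.5 z 33.1
```

```bash

python3 -m handwheel '[0,0,0.0015,0,0,0,0.035,0,0,0.0015,0,0,0,0.035,0,0,0,0,0,0,0.035]' && python3 ok.py 4 &&
python3 -m handwheel '[0,0,0.001,0,0,0,0.035,0,0,0.001,0,0,0,0.035,0,0,0,0,0,0,0.035]' && python3 ok.py 4 &&
python3 -m handwheel '[0,0,0.001,0,0,0,0.035,0,0,0,0,0,0,0.035]' && python3 ok.py 1.2 &&
python3 -m handwheel '[0,0,0.0007,0,0,0,0.035,0,0,0,0,0,0,0.035]' && python3 ok.py 1.2 
```

```text
clock: 19.37
tool_pos: [540.7, 113.1, 30.1]
tcp_rot: [-180.0, -0.0, -166.2]
ft_force: [-0.6, -0.7, -2.7]
finger_gap: 0.492
F -2.7 z 30.1
clock: 19.62
tool_pos: [540.8, 113.0, 28.3]
tcp_rot: [-180.0, -0.0, -166.2]
ft_force: [-0.5, 0.1, -2.5]
finger_gap: 0.488
F -2.5 z 28.3
clock: 19.78
tool_pos: [540.9, 113.1, 27.3]
tcp_rot: [-180.0, -0.0, -166.2]
ft_force: [0.3, -0.1, -1.6]
finger_gap: 0.491
F -1.6 z 27.3
```

```bash

python3 -m handwheel '[0,0,0.0007,0,0,0,0.035,0,0,0,0,0,0,0.035,0,0,0,0,0,0,0.035]' >/dev/null && python3 ok.py 4 
python3 -m handwheel '[0,0,0.0007,0,0,0,0.035,0,0,0,0,0,0,0.035,0,0,0,0,0,0,0.035]' >/dev/null&& python3 ok.py 4 
python3 -m handwheel '[0,0,0.0005,0,0,0,0.035,0,0,0,0,0,0,0.035,0,0,0,0,0,0,0.035]' >/dev/null && python3 ok.py 4 
```

```text
F -1.2 z 26.7
F -2.0 z 26.0
F -1.3 z 25.5
```

```bash

python3 -m handwheel '[0,0,0.0005,0,0,0,0.035,0,0,0,0,0,0,0.035,0,0,0,0,0,0,0.035]' >/dev/null && python3 ok.py 1.1 &&
python3 -m handwheel '[0,0,0.0005,0,0,0,0.035,0,0,0,0,0,0,0.035,0,0,0,0,0,0,0.035]' >/dev/null&& python3 ok.py 1.1
```

```text
F -1.2 z 25.2
```

```bash

python3 -m handwheel '[0,0,0.0005,0,0,0,0.035,0,0,0,0,0,0,0.035,0,0,0,0,0,0,0.035]' >/dev/null ; python3 ok.py 2.6 &&
python3 -m handwheel '[0,0,0.0005,0,0,0,0.035,0,0,0,0,0,0,0.035,0,0,0,0,0,0,0.035]' >/dev/null&& python3 ok.py 1.1
```

```text
F 5.2 z 25.1
```

```bash

python3 -m handwheel '[0,0,-0.0005,0,0,0,0.066,0,0,0,0,0,0,0.066,0,0,0,0,0,0,0.066,0,0,0,0,0,0,0.066,0,0,-0.002,0,0,0,0.066,0,0,-0.005,0,0,0,0.066,0,0,-0.01,0,0,0,0.066,0,0,-0.02,0,0,0,0.066]'
python3 -m handwheel '[0,0,-0.025,0,0,0,0.066,0,0,-0.025,0,0,0,0.066,0,0,-0.025,0,0,0,0,0,0,-0.025,0,0,0,0,0,0,-0.025,0,0,0,0,0,0,-0.025,0,0,0,0,0,0,-0.025,0,0,0,0,0,0,-0.025,0,0,0,0,0,0,-0.01,0,0,0,0]'
python3 - <<'E'
from h import *
c,K,D,E=cam("side");a=c["img"][100:230,160:300];cv2.imwrite("pics/s3.png",cv2.resize(a,None,fx=4.5,fy=4.5,interpolation=cv2.INTER_CUBIC))
y=np.radians(13.8);R=np.array([[np.cos(y),-np.sin(y)],[np.sin(y),np.cos(y)]]);o=np.array([540.5,112.8])-R@[-5,0]
print("case",o)
for n,p in dict(hinge=(75,0),top103=(75+36.4,0)).items(): print(n,o+R@p)
E
```

```text
clock: 21.7
tool_pos: [539.1, 112.6, 61.2]
tcp_rot: [-180.0, -0.3, -166.2]
ft_force: [-0.7, 0.9, -0.4]
finger_gap: 0.772
clock: 22.45
tool_pos: [543.1, 113.0, 277.0]
tcp_rot: [179.9, 0.4, -166.3]
ft_force: [1.6, 0.9, 1.1]
finger_gap: 0.004
case [545.3556714  113.99266729]
hinge [618.19074239 131.88267661]
top103 [653.54003018 140.56529446]
```

View pics/s3.png

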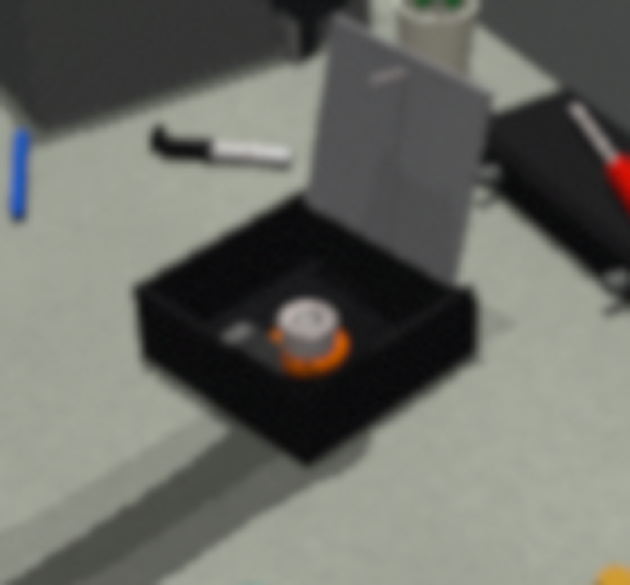

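The ring sits flat on the orange seat with the post in its bore, at crop (308,325). The lid is open and the bench is undisturbed. Next I'll check what stands behind the lid before going there.

```bash
python3 - <<'E'
from h import *
c,K,D,E=cam("side")
for n,uv in dict(boxcorner=(170,130),boxright=(225,112),pot=(256.7,116),board=(269,128)).items(): print(n,onz(K,D,E,uv,0).round(0))
c,K,D,E=cam("top");print(cv2.imwrite("pics/t3.png",c["img"]))
E
```

```text
boxcorner [497. 506.   0.]
boxright [760. 505.   0.]
pot [857. 402.   0.]
board [847. 297.   0.]
True
```

View pics/t3.png

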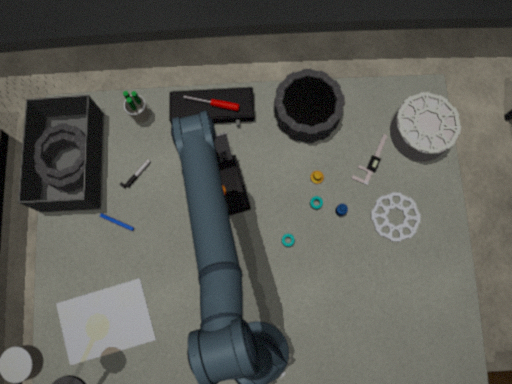

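The top view shows nothing tall behind the lid: the box is far to the left, and only the flat board lies behind. I'm going over and behind the lid.

```bash

python3 -m handwheel '[-0.0155,0,0,0,0,0,0,-0.0155,0,0,0,0,0,0,-0.0155,0,0,0,0,0,0,-0.0155,0,0,0,0,0,0,-0.0155,0,0,0,0,0,0,-0.0155,0,0,0,0,0,0,-0.0155,0,0,0,0,0,0,-0.0155,0,0,0,0,0,0,-0.0155,0,0,0,0,0,0,-0.0155,0,0,0,0,0,0,-0.005,0,0,0,0,0,0,0,0,0,0,0,0,0]'
python3 -m handwheel '[0,0,0.01,0,0,0,0,0,0,0.01,0,0,0,0,0,0,0.01,0,0,0,0,0,0,0.01,0,0,0,0,0,0,0.01,0,0,0,0,0,0,0.008,0,0,0,0,0,0,0,0,0,0,0]'
```

```text
clock: 23.6
tool_pos: [695.9, 151.2, 268.9]
tcp_rot: [-180.0, -0.3, -166.2]
ft_force: [-1.0, -0.3, -0.7]
finger_gap: -0.002
clock: 24.18
tool_pos: [694.5, 151.1, 211.0]
tcp_rot: [180.0, -0.3, -166.2]
ft_force: [-0.5, 0.2, 0.2]
finger_gap: 0.0
```

```bash

python3 -m handwheel '[0.005,0,0,0,0,0,0,0.005,0,0,0,0,0,0,0.005,0,0,0,0,0,0,0.004,0,0,0,0,0,0,0.003,0,0,0,0,0,0,0.003,0,0,0,0,0,0,0.003,0,0,0,0,0,0]'
python3 -m handwheel '[0.004,0,0,0,0,0,0,0.004,0,0,0,0,0,0]'
python3 -m handwheel '[0.004,0,0,0,0,0,0,0.004,0,0,0,0,0,0]'
python3 -m handwheel '[0.004,0,0,0,0,0,0,0.004,0,0,0,0,0,0]'
```

```text
clock: 24.77
tool_pos: [668.9, 144.5, 214.4]
tcp_rot: [180.0, 0.0, -166.2]
ft_force: [0.0, -0.3, 0.2]
finger_gap: -0.003
clock: 24.93
tool_pos: [662.2, 142.9, 214.8]
tcp_rot: [-180.0, 0.2, -166.2]
ft_force: [2.1, 0.8, 0.6]
finger_gap: 0.0
clock: 25.1
tool_pos: [654.1, 140.9, 214.8]
tcp_rot: [180.0, 0.1, -166.2]
ft_force: [2.0, 1.0, 1.2]
finger_gap: 0.004
clock: 25.27
tool_pos: [645.7, 138.8, 214.3]
tcp_rot: [180.0, 0.0, -166.2]
ft_force: [1.9, 0.9, 0.3]
finger_gap: -0.003
```

```bash

python3 -m handwheel '[0.006,0,0,0,0,0,0,0.006,0,0,0,0,0,0,0.006,0,0,0,0,0,0,0.006,0,0.001,0,0,0,0,0.006,0,0.001,0,0,0,0,0.006,0,0.002,0,0,0,0,0.006,0,0.002,0,0,0,0,0.006,0,0.002,0,0,0,0]'
python3 -m handwheel '[0.0054,0,0.002,0,0,0,0,0.0054,0,0.002,0,0,0,0,0.0054,0,0.002,0,0,0,0,0.0054,0,0.002,0,0,0,0,0.0054,0,0.002,0,0,0,0,0.0054,0,0.002,0,0,0,0]'
python3 -m handwheel '[0.0046,0,0.0034,0,0,0,0,0.0046,0,0.0034,0,0,0,0,0.0046,0,0.0034,0,0,0,0,0.0046,0,0.0034,0,0,0,0,0.0046,0,0.0034,0,0,0,0,0.0046,0,0.0034,0,0,0,0]'
```

```text
clock: 25.93
tool_pos: [598.7, 127.2, 205.9]
tcp_rot: [180.0, 0.0, -166.2]
ft_force: [1.1, 1.0, 2.9]
finger_gap: -0.001
clock: 26.43
tool_pos: [567.3, 119.6, 193.5]
tcp_rot: [-180.0, 0.0, -166.2]
ft_force: [2.9, 1.3, -0.1]
finger_gap: -0.002
clock: 26.93
tool_pos: [540.9, 113.2, 173.3]
tcp_rot: [-180.0, 0.1, -166.2]
ft_force: [3.1, 0.6, -0.1]
finger_gap: -0.002
```

```bash

python3 -m handwheel '[0.0036,0,0.0044,0,0,0,0,0.0036,0,0.0044,0,0,0,0,0.0036,0,0.0044,0,0,0,0,0.0036,0,0.0044,0,0,0,0,0.0036,0,0.0044,0,0,0,0,0.0036,0,0.0044,0,0,0,0]'
python3 ok.py 9 && python3 -m handwheel '[0.0025,0,0.004,0,0,0,0,0.0025,0,0.004,0,0,0,0,0.0025,0,0.004,0,0,0,0,0.0025,0,0.004,0,0,0,0,0.0025,0,0.004,0,0,0,0]'
python3 ok.py 9 && python3 -m handwheel '[0.0015,0,0.003,0,0,0,0,0.0015,0,0.003,0,0,0,0,0.0015,0,0.003,0,0,0,0,0.0015,0,0.003,0,0,0,0]'
python3 - <<'E'
from h import *
c,K,D,E=cam("side");a=c["img"][100:230,160:300];cv2.imwrite("pics/s4.png",cv2.resize(a,None,fx=4.5,fy=4.5,interpolation=cv2.INTER_CUBIC))
E
```

```text
clock: 27.43
tool_pos: [520.2, 108.1, 146.9]
tcp_rot: [-180.0, 0.1, -166.2]
ft_force: [2.2, 0.9, 1.4]
finger_gap: -0.002
F 1.4 z 146.9
clock: 27.85
tool_pos: [508.1, 104.7, 127.1]
tcp_rot: [-180.0, 0.1, -166.2]
ft_force: [2.2, 1.4, 2.6]
finger_gap: 0.0
F 2.6 z 127.1
clock: 28.18
tool_pos: [502.0, 103.3, 115.1]
tcp_rot: [-180.0, 0.0, -166.2]
ft_force: [1.5, -0.3, 0.8]
finger_gap: -0.0
```

View pics/s4.png

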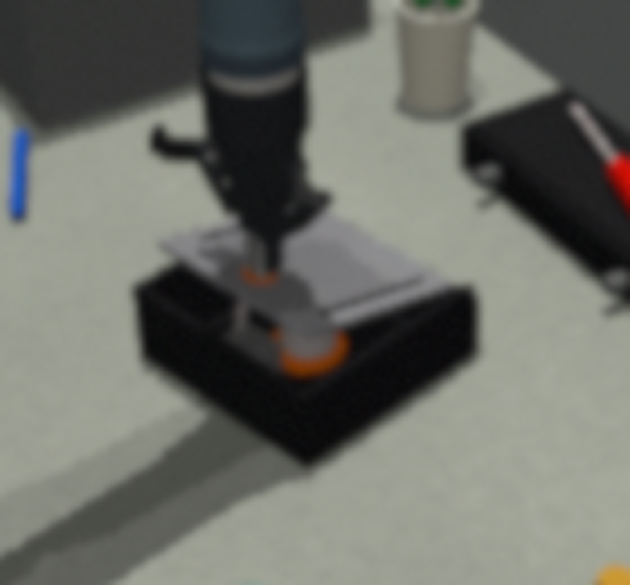

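The finger sits on the orange spot at crop (262,275), with the lid nearly down and the ring still seated. I keep pressing, with force checks.

```bash

python3 -m handwheel '[0.001,0,0.003,0,0,0,0,0.001,0,0.003,0,0,0,0,0.001,0,0.003,0,0,0,0,0.001,0,0.003,0,0,0,0,0.001,0,0.003,0,0,0,0]' && python3 ok.py 6 && python3 -m handwheel '[0.001,0,0.0025,0,0,0,0,0.001,0,0.0025,0,0,0,0,0.0005,0,0.0025,0,0,0,0]'  && python3 ok.py 6 && python3 -m handwheel '[0.0005,0,0.0025,0,0,0,0,0,0,0.0025,0,0,0,0,0,0,0.0025,0,0,0,0]' && python3 ok.py 6 &&
python3 -m handwheel '[0,0,0.0015,0,0,0,0,0,0,0.0015,0,0,0,0,0,0,0,0,0,0,0]' >/dev/null && python3 ok.py 6 &&
python3 -m handwheel '[0,0,0.0015,0,0,0,0,0,0,0,0,0,0,0]' >/dev/null && python3 ok.py 6 &&
python3 -m handwheel '[0,0,0.0015,0,0,0,0,0,0,0,0,0,0,0]' >/dev/null && python3 ok.py 6 &&
python3 -m handwheel '[0,0,0.0015,0,0,0,0,0,0,0,0,0,0,0]' >/dev/null && python3 ok.py 6
```

```text
clock: 28.65
tool_pos: [497.6, 102.4, 100.2]
tcp_rot: [-180.0, 0.1, -166.2]
ft_force: [1.9, 0.1, 2.4]
finger_gap: -0.0
F 2.4 z 100.2
clock: 28.9
tool_pos: [494.8, 101.9, 92.7]
tcp_rot: [180.0, 0.0, -166.2]
ft_force: [1.1, 0.1, 2.8]
finger_gap: 0.002
F 2.8 z 92.7
clock: 29.15
tool_pos: [493.9, 101.7, 85.0]
tcp_rot: [180.0, -0.0, -166.2]
ft_force: [1.4, -0.5, 3.6]
finger_gap: -0.004
F 3.6 z 85.0
F 2.4 z 81.8
F 2.3 z 80.4
F 4.1 z 78.9
F 2.3 z 77.4
```

```bash

python3 -m handwheel '[0,0,0.001,0,0,0,0,0,0,0.001,0,0,0,0,0,0,0,0,0,0,0]' >/dev/null && python3 ok.py 6 &&
python3 -m handwheel '[0,0,0.001,0,0,0,0,0,0,0.001,0,0,0,0,0,0,0,0,0,0,0]' >/dev/null && python3 ok.py 6 &&
python3 -m handwheel '[0,0,0.001,0,0,0,0,0,0,0.001,0,0,0,0,0,0,0,0,0,0,0]' >/dev/null && python3 ok.py 6 &&
python3 -m handwheel '[0,0,0.001,0,0,0,0,0,0,0,0,0,0,0]' >/dev/null && python3 ok.py 6 &&
python3 -m handwheel '[0,0,0.0007,0,0,0,0,0,0,0,0,0,0,0]' >/dev/null && python3 ok.py 6 &&
python3 -m handwheel '[0,0,0.0007,0,0,0,0,0,0,0,0,0,0,0]' >/dev/null && python3 ok.py 6 &&
python3 -m handwheel '[0,0,0.0007,0,0,0,0,0,0,0,0,0,0,0]' >/dev/null && python3 ok.py 6 &&
python3 -m handwheel '[0,0,0.0007,0,0,0,0,0,0,0,0,0,0,0]' >/dev/null && python3 ok.py 6 &&
python3 -m handwheel '[0,0,0.0007,0,0,0,0,0,0,0,0,0,0,0]' >/dev/null && python3 ok.py 6
```

```text
F 3.2 z 75.4
F 2.4 z 73.5
F 3.1 z 71.5
F 2.7 z 70.6
F 3.3 z 69.9
F 3.4 z 69.3
F 3.2 z 68.6
F 6.0 z 68.2
```

```bash

python3 -m handwheel '[0,0,0.0007,0,0,0,0,0,0,0,0,0,0,0]' >/dev/null && python3 ok.py 10 &&
python3 -m handwheel '[0,0,0.0007,0,0,0,0,0,0,0,0,0,0,0]' >/dev/null && python3 ok.py 10 &&
python3 -m handwheel '[0,0,0.0007,0,0,0,0,0,0,0,0,0,0,0]' >/dev/null && python3 ok.py 10
```

```text
F 9.4 z 67.9
F 11.6 z 67.6
```

```bash

python3 -m handwheel '[0,0,0.0004,0,0,0,0,0,0,0,0,0,0,0]' >/dev/null; python3 ok.py 16
python3 -m handwheel '[0,0,-0.002,0,0,0,0,0,0,-0.003,0,0,0,0,0,0,-0.003,0,0,0,0,0,0,-0.003,0,0,0,0]'
python3 -m handwheel '[0,0,-0.003,0,0,0,0,0,0,-0.003,0,0,0,0,0,0,-0.005,0,0,0,0,0,0,-0.01,0,0,0,0,0,0,0,0,0,0,0]'
```

```text
F 14.5 z 67.4
clock: 32.32
tool_pos: [493.9, 101.6, 77.2]
tcp_rot: [-180.0, -0.0, -166.2]
ft_force: [-2.3, 0.4, 2.4]
finger_gap: 0.0
clock: 32.73
tool_pos: [496.0, 101.7, 100.1]
tcp_rot: [180.0, 0.2, -166.3]
ft_force: [0.3, 0.2, 0.3]
finger_gap: 0.003
```

Retreat upward and aside, let a second pass, then look.

```bash

python3 -m handwheel '[0,0,-0.02,0,0,0,0,0,0,-0.02,0,0,0,0,0,0,-0.025,0,0,0,0,0,0,-0.025,0,0,0,0,0,0,-0.025,0,0,0,0,0,0,-0.025,0,0,0,0,0.005,-0.015,0,0,0,0,0,0.005,-0.02,0,0,0,0,0,0.005,-0.02,0,0,0,0,0,0.005,-0.02,0,0,0,0,0,0.005,-0.02,0,0,0,0,0,0.005,-0.02,0,0,0,0,0]'
python3 -m handwheel '[0.005,-0.02,0,0,0,0,0,0.005,-0.02,0,0,0,0,0,0.005,-0.02,0,0,0,0,0,0.005,-0.02,0,0,0,0,0,0.005,-0.02,0,0,0,0,0,0.005,-0.02,0,0,0,0,0,0,0,0,0,0,0,0,0,0,0,0,0,0,0]'
python3 - <<'E'
from h import *
c,K,D,E=cam("top");s=cam("side")[0]["img"]
a=np.hstack([cv2.resize(c["img"][120:240,165:285],(390,390),interpolation=cv2.INTER_CUBIC),cv2.resize(s[110:260,150:300],(390,390),interpolation=cv2.INTER_CUBIC)]);cv2.imwrite("pics/f.png",a)
E
```

```text
clock: 33.73
tool_pos: [492.5, -18.3, 238.5]
tcp_rot: [180.0, 0.1, -166.2]
ft_force: [-0.5, -0.2, 0.4]
finger_gap: -0.002
clock: 34.4
tool_pos: [491.6, -142.5, 238.4]
tcp_rot: [-180.0, 0.0, -166.5]
ft_force: [-0.4, 0.2, 0.1]
finger_gap: -0.002
```

View pics/f.png

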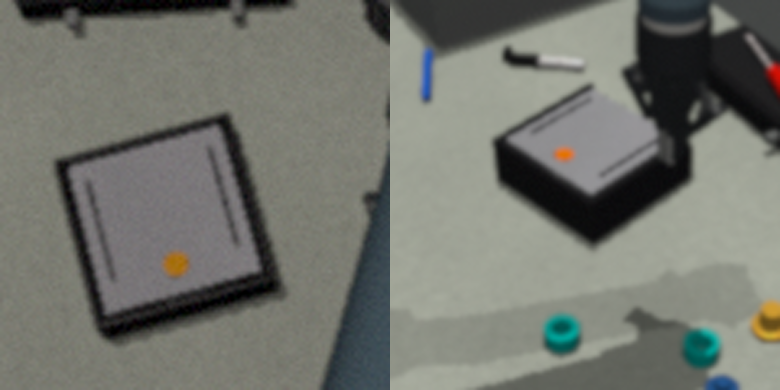

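The lid is shut flush 1.7 s after release, with the spot at crop (176,264) as at the start. The teal rings and the bush have not moved. Handing in.

```bash
python3 -c "
from cell import sign_off
print(sign_off())"
```

```text
the job is handed in; nothing more can be done
None
```

The steel ring is back in its case and the lid is shut and held by the catch. I handed the job in at about 34.5 s of the 72 s allowed.

- **Opening:** I pressed the orange spot to the catch's stop, about 14 mm below flush, with a measured 13 N. The lid sprang open by itself.
- **Placing:** I gripped the steel ring and lowered it over the post. It first touched the tapered head with about 5 N, so I lifted it slightly, shifted it 2 mm and lowered it again without resistance. It met the seat at the expected height with about 5 N, and a picture showed it flat on the seat with the post in its bore.
- **Closing:** I swung the lid down from behind with the shut fingers, using about 2 to 4 N, and pressed it to the stop at 14.5 N. After I let go it stayed shut.
- **Last checks:** Pictures 1.7 s after release showed the lid flush and the gripper well clear. The two teal rings, the bush, the marker and the micrometer looked unmoved. The carrier and caliper were outside those last pictures, and the setting cylinder only just showed at the edge; the arm never worked near any of them.
- **Disagreement:** The two cameras differed by about 5 to 7 mm on where the seat was. I used the top camera's reading, and the contact on the post corrected the last 2 mm.

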